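# Locate a plaster tile mould in its pressing jig

## Robot

A 7-joint arm with a two-finger parallel gripper is mounted at the origin on the work surface. World frame = base frame: x ahead of the robot, y to its left, z up, the work surface at z = 0. Lengths are in m, angles in degrees, forces in N, time in s.
With the tool pointing down it reaches from about 0.425 to 0.875 m from the base axis. Payload 4.7 kg.
Tool frame: the origin (TCP) lies at the very end of the fingers, on their centre line; the grasp point (between the pads) lies 19 mm behind it; z points along the fingers, y is the line along which they close (so a half turn about z gives the same grasp; the last joint's range is limited). The gripper opens to 87 mm and grips with 3 to 60 N. Pads are 19 mm wide; open, the fingers measure 117 mm over their backs; the gripper's body (75 mm by 190 mm) begins 51 mm behind the grasp point.
Start: joints at [65.609, 18.392, -4.016, 83.108, 1.295, 78.541, -3.26], TCP at [0.277, -0.588, 0.223] pointing down, gripper open.
Joint ranges: [-163.93, 163.93], [-17.29, 119.83], [-79.2, 71.16], [3.27, 140.29], [-89.18, 269.18], [5.43, 117.66], [-154.24, 154.24]. Speed limits (degrees/s): [147.25, 147.25, 180, 180, 180, 180, 180].

## Interface

Orientations are given as [roll, pitch, yaw] about the fixed x, y, z axes, in that order (R = Rz(yaw) Ry(pitch) Rx(roll)).
In Python, from cell import telemetry, cams, env gives the robot as it stands.
- The arm moves only by the tool arm_command, never from a script. Its argument "series" is text: rows parted by semicolons, each of 5 numbers parted by spaces: the shift along the tool's x, y, z in mm, then the turn about the tool's z in rad, then the closure in counts, from 0 (fully open) to 255 (shut). A call has 1 to 20 rows; each row shifts and turns the commanded pose from where the row before left it, along the tool's axes as they then stand; what a row does not reach is not made up. A row lasts 1/12 s, in which the tool goes at most 41.7 mm and 7.16 degrees, less where a joint would pass 70% of its speed; a pose out of reach is approached as far as the arm can. A call is refused whole if a number of a shift passes 41.7 or a number of a turn 0.125, either way. A call with a gripper value outside its range is refused whole. The fingers move at their own pace and stop on an object; "squeeze" is the grip in N (left out, the last holds). Time passes only in rows, so rows that do not move let the fingers close. It gives the time, the measured TCP pose, the force, the opening and the grip force at its end, in the units of the state.
- telemetry.get_obs(): the state, without advancing time (a new reading comes with each control period).
- cams.read_camera(name): name is "scene" or "top" or "wrist"; returns the picture (400x640x3 uint8, blue, green, red); there is no depth.
- cams.calibration(name): a dict with "K" (3x3 intrinsics, pixels), "origin" and "rotation" of the camera in the world; the wrist camera has in their place "hand_eye" (4x4, takes a point from camera to tool coordinates, whose origin is the TCP and whose axes are the flange's). Camera axes: x right, y down, z forward; pixel columns grow to the right and rows downward; lengths in m; the calibration is good to about 2 mm. A picture is of the moment at which its call begins: read the wrist's pose just before it. calibration takes no time and is no camera call.
- env.sign_off(): hands the job in; it is judged then, once.
The state is a dict: "time_s": time; "qpos": joint angles; "joint_velocities": joint speeds; "effort": joint torques, N m; "tool_pos": TCP position; "tool_rot": TCP orientation; "force": force on the tool from outside, world axes, zero at the start; "wrist_torque": the same for the moment, N m; "grip_width": finger opening in m; "grasp_force": force on a finger pad.
Only numpy, scipy, OpenCV 4.12 (cv2) and the standard library are available. Lean on these libraries where they do the work, as an engineer would, in place of code of your own. Each camera call takes 0.05 s, during which the arm holds its last target. There are 200 camera calls.

## Task

Slide the plaster tile mould along the jig board, without lifting it, until it is fully home: its far long side touching both steel dowels and its left end touching the end stop. Only then swing the wooden keeper by its knob round over the mould as far as it goes, and let go with the mould still home. Leave the other things on and around the board where they are.

Things in the scene. Friction and masses are not known exactly. Their poses are not given: they have to be found in the camera images.
- jig: The pressing jig: fixed pale wooden board 290 (x) x 380 (y) x 18 mm. Origin: centre of its underside. Its +x side is the far one, +y the robot's left (turned up to 0.35 rad). On it, in its frame: two steel dowels, 16 mm in diameter, 28 mm high, at x 68, y -70 and +20 mm, and the keeper's post at x 95, y -10 mm. When home the mould's far side is at x 60, its centre at x 15 mm, square to the jig.
- stop: The end stop: wooden block 55 x 30 x 26 mm high, fixed on the board's left (+y) end at a place that varies, with a steel nose 18 mm in diameter pointing to jig -y. Origin: at the nose's flat face, at the board's top; the nose axis is 14 mm higher, at jig x 35 mm. Axes as the jig's. When home the mould's end touches the nose (mould centre 90 mm from it in -y); dowels and nose are smooth steel.
- mould: The loose plaster tile mould: white slab 90 (x) x 180 (y) x 30 mm high, about 0.6 kg, two square pockets in its top. It starts on the jig board, short of dowels and stop, turned up to 0.3 rad from the jig. Origin: centre of its underside; +x face towards the dowels, +y end towards the stop. Slides when pushed with 2 to 4 N; too wide for most grippers.
- mould_end (a point): Point on the mould's +y end face, 20 mm from its middle towards the dowels (mould x +20, y +90 mm), 14 mm above the underside: the spot that meets the end stop's nose.
- keeper (a joint): Angle (rad) of the wooden turn-button on the post beyond the dowels. 0: its arm points to jig +y; grows counter-clockwise from above to its stop at 1.57, where it points to jig -x, over the mould. Starts within -0.3 to 0.3. Arm 26 mm wide, 99 mm from pivot to end, its underside 33 and top 47 mm above the board's top (3 mm over the mould). Stays where left; about 1 N at the knob turns it.
- keeper_knob (a point): Middle of the keeper's dark upright wooden knob, 22 mm in diameter, rising from 47 to 79 mm above the board's top (this point is 63 mm above it), 85 mm from the pivot.
- knife: Bystander: wooden clay knife 140 mm long lying on the left edge of the jig board, behind the stop. Origin at the underside.
- dish: Bystander: small white dish 68 mm wide, 35 mm high, on the far right corner of the jig board. Origin at the underside.
- pin: Bystander: wooden rolling pin 320 mm long, on rests, on the right of the table.
- bowl: Bystander: brown bowl 130 mm wide on a second wooden board on the left of the table.
- scraper: Bystander: flat wooden scraper 100 x 55 mm on the second board.
- jar: Bystander: jar 110 mm high at the back of the table, right.
- mug: Bystander: white beaker 90 mm high at the back of the table, left.
There are look-alikes about, which are no part of the job. Leave any black or red look-alike of the mould alone.

How it is judged (in metres and radians):
On the way, in this order (a step that is already met when the one before it is completed fails the run):
1. the mould is home against both dowels and the end stop while the keeper is still off it (x of mould in the frame of jig above 0.0125 m and y of mould_end in the frame of stop between -0.0025 and 0.02 m and angle between the y axis of mould and the y axis of jig, either way round below 0.025 rad and z of mould in the frame of jig between 0.016 and 0.02 m and angle between mould's own z axis and vertical below 0.02 rad and value of joint keeper below 0.7 rad), for 0.2 s.
2. the keeper is swung over the mould, with the mould still home (x of mould in the frame of jig above 0.0125 m and y of mould_end in the frame of stop between -0.0025 and 0.02 m and angle between the y axis of mould and the y axis of jig, either way round below 0.025 rad and z of mould in the frame of jig between 0.016 and 0.02 m and angle between mould's own z axis and vertical below 0.02 rad and value of joint keeper above 1.35 rad), for 0.2 s.
At the end, for the whole second after the job is handed in: The mould lies flat and still on the jig board, within 2.5 mm of touching the dowels and of touching the end stop, square to the jig within 0.025 rad; the keeper is across it, at 1.35 rad or more, and at rest (all of step 2 and linear speed of mould below 0.01 m/s and velocity of joint keeper between -0.1 and 0.1 rad/s).
It fails at once if the mould is lifted or tipped (its origin more than 10 mm above the board's top, or tilted by 0.15 rad) (z of mould in the frame of jig above 0.028 m or angle between mould's own z axis and vertical above 0.15 rad).
It fails at once if a bystander is moved by more than 20 mm (distance of any of knife, dish, pin, bowl, scraper, jar, mug from where it was at the start of the episode above 0.02 m).
It also fails if it takes over 64 s, if anything falls off the work surface, if the arm or the gripper's body presses on something with over 40 N, if the wrist force passes 120 N, or if a joint passes its speed limit or range.

## Working session

There is one attempt and no reset: what is moved stays moved. The work goes in short steps, Python scripts to look and compute and a tool call to move; the robot and the scene stay as the last step left them, time stands still between calls to the robot, and variables do not carry over. Pictures are saved under pics/ and viewed, at most 10 in all, crops included, and the job is handed in when it is done.

Besides the shell and the picture viewer there is one more tool, called after "Emit:" as name(argument=value, ...) on one line, values as JSON. arm_command: Moves the arm, as the interface text tells. Its arguments: {"type":"object","properties":{"series":{"type":"string"},"squeeze":{"type":"number"}},"required":["series"]}

```bash
ls; mkdir -p pics
python3 - <<'E'
from cell import telemetry,cams
import cv2,numpy as np
o=telemetry.get_obs();print(o)
for n in("top","scene"):
    cv2.imwrite(f"pics/{n}0.png",cams.read_camera(n));print(n,cams.calibration(n))
print(cams.calibration("wrist"))
E
```

```text
pics
{'time_s': 0.0, 'qpos': array([65.60990288, 18.44221025, -4.01692182, 83.17385901,  1.2944165 ,
       78.53978456, -3.26131932]), 'joint_velocities': array([-0.02347335, -0.05207013,  0.01390353,  0.01512075, -0.04349495,
       -0.03558459, -0.11401022]), 'effort': array([-1.85166323e-04, -4.91286385e+01, -4.03821990e-01, -3.12527955e+01,
       -6.38072868e-02,  4.36350110e-02,  1.73114868e-04]), 'tool_pos': array([ 0.27647639, -0.58767075,  0.22143512]), 'tool_rot': array([-1.79889361e+02,  4.59922099e-03,  2.51997118e+01]), 'force': array([-0.60521006, -0.29622487, -0.33466292]), 'wrist_torque': array([-0.00141365, -0.01861127,  0.01190479]), 'grasp_force': 0.0, 'grip_width': 0.08702260660156302}
top {'K': array([[426.03056087,   0.        , 316.44710618],
       [  0.        , 426.03056087, 194.30549113],
       [  0.        ,   0.        ,   1.        ]]), 'origin': array([0.37664427, 0.0417373 , 1.29932433]), 'rotation': array([-1.76370286e+02, -6.95633025e-02, -9.02336835e+01])}
scene {'K': array([[401.97399283,   0.        , 321.36038719],
       [  0.        , 401.97399283, 195.34205093],
       [  0.        ,   0.        ,   1.        ]]), 'origin': array([1.48458858, 0.49956293, 0.83183207]), 'rotation': array([-124.0680203 ,    0.41883078,  113.04259649])}
{'K': array([[303.96927414,   0.        , 325.53626357],
       [  0.        , 303.96927414, 197.86770116],
       [  0.        ,   0.        ,   1.        ]]), 'hand_eye': array([[-1.75244730e-03, -9.56945778e-01, -2.90261444e-01,
         7.85425022e-02],
       [ 9.99998096e-01, -1.92612610e-03,  3.12663930e-04,
        -5.10420545e-04],
       [-8.58282572e-04, -2.90260344e-01,  9.56947332e-01,
        -1.62327350e-01],
       [ 0.00000000e+00,  0.00000000e+00,  0.00000000e+00,
         1.00000000e+00]])}
```

View pics/top0.png

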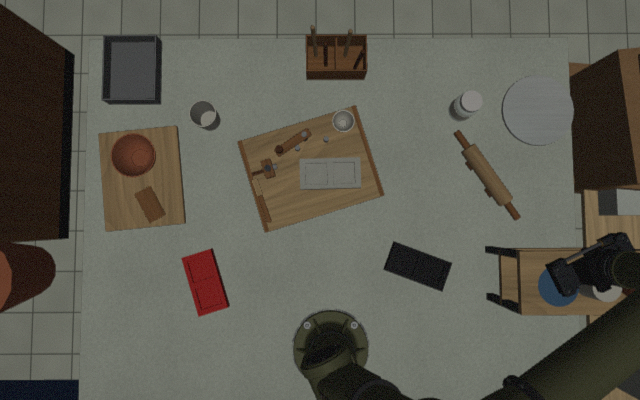

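View pics/scene0.png

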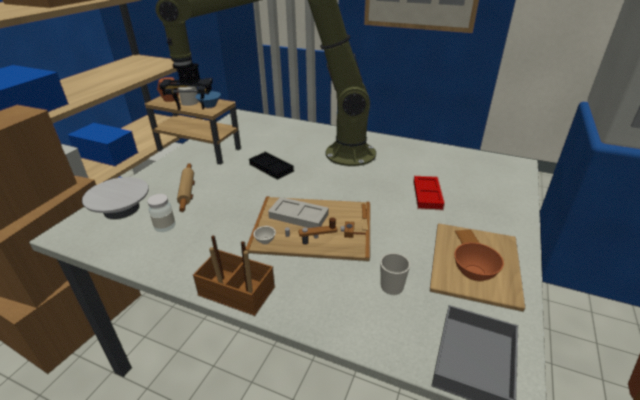

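The top view shows the jig board (corners about (239,142), (356,106), (384,194), (266,231)), the mould at about (330,173), the stop near (265,168) and the keeper around (293,141). I'll enlarge it.

Run:
```python
import cv2
im=cv2.imread("pics/top0.png")[95:240,225:400]
cv2.imwrite("pics/crop0.png",cv2.convertScaleAbs(cv2.resize(im,None,fx=4,fy=4,interpolation=cv2.INTER_CUBIC),alpha=1.5))
```

```text
(no output)
```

View pics/crop0.png

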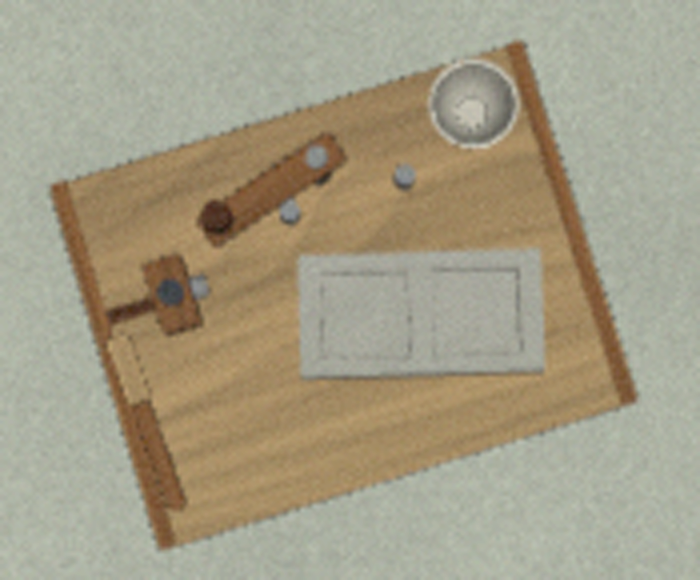

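The crop shows board corners at (52,185), (524,42), (636,401), (161,549). Mould top corners are at (298,255), (543,249), (545,373), (301,378), the knob at (217,217), dowels at (290,210) and (404,175), and the nose tip at about (209,286). Next I convert these to world positions.

```bash
cat > h.py <<'E'
import numpy as np,cv2
from cell import telemetry,cams
from scipy.spatial.transform import Rotation as R
def rot(a): return R.from_euler('xyz',a,degrees=True).as_matrix()
def cam(n,obs=None):
    c=cams.calibration(n)
    if n!="wrist": return c["K"],rot(c["rotation"]),np.array(c["origin"])
    Rt=rot(obs["tool_rot"]);H=c["hand_eye"]
    return c["K"],Rt@H[:3,:3],Rt@H[:3,3]+obs["tool_pos"]
def ray(C,uv,z):
    K,Rc,o=C;uv=np.atleast_2d(np.array(uv,float))
    d=(Rc@np.linalg.inv(K)@np.c_[uv,np.ones(len(uv))].T).T
    return o+d*((z-o[2])/d[:,2])[:,None]
def proj(C,P):
    K,Rc,o=C;p=(np.atleast_2d(P)-o)@Rc@K.T;return p[:,:2]/p[:,2:]
def fit(loc,w): # 2D rigid
    loc,w=np.array(loc,float),np.array(w)[:,:2];a,b=loc.mean(0),w.mean(0)
    H=(loc-a).T@(w-b);th=np.arctan2(H[0,1]-H[1,0],H[0,0]+H[1,1])
    M=np.array([[np.cos(th),-np.sin(th)],[np.sin(th),np.cos(th)]]);t=b-M@a
    return th,t,M,np.abs((loc@M.T+t)-w).max()
E
python3 - <<'E'
from h import *
C=cam("top");f=lambda p,z:ray(C,np.array(p)/4.+[225,95]-0.375,z)
b=f([(52,185),(524,42),(636,401),(161,549)],.018)
th,t,M,e=fit([(.145,.19),(.145,-.19),(-.145,-.19),(-.145,.19)],b);print("jig",th,t,e)
J=lambda w:(w[:,:2]-t)@M
m=f([(298,255),(543,249),(545,373),(301,378)],.048)
th2,t2,_,e2=fit([(.045,.09),(.045,-.09),(-.045,-.09),(-.045,.09)],m);print("mould",th2,t2,e2,"rel",th2-th,J(t2[None]))
k=f([(217,217)],.097);print("knob",k,J(k))
print("dowels",J(f([(290,210),(404,175)],.046)))
print("post",J(f([(316,156)],.07)));n=f([(209,286)],.032);print("nose",n,J(n))
E
```

```text
jig 0.29437795442958375 [0.53824788 0.05746825] 0.003816728433765515
mould 0.017731567537029258 [ 0.51880686 -0.00057726] 0.0011137653014462456 rel -0.2766463868925545 [[-0.03544632 -0.04990785]]
knob [[0.58292515 0.14639675 0.097     ]] [[0.06855751 0.07214017]]
dowels [[ 0.06731949  0.02055946]
 [ 0.06753558 -0.06806137]]
post [[ 0.09543159 -0.00892876]]
nose [[0.54201547 0.15796167 0.032     ]] [[0.03276315 0.09507733]]
```

Emit:
arm_command(series="0 0 -35 0.0725 0;0 0 -35 0.0725 0;18 -27 0 0 0;18 -27 0 0 0;18 -27 0 0 0;18 -27 0 0 0;18 -27 0 0 0;18 -27 0 0 0;18 -27 0 0 0;18 -27 0 0 0;18 -27 0 0 0;18 -27 0 0 0;18 -27 0 0 0;18 -27 0 0 0;18 -27 0 0 0;18 -27 0 0 0;18 -27 0 0 0;18 -27 0 0 0;18 -27 0 0 0;0 0 0 0 0")

```text
time_s: 1.77
tool_pos: [0.4374, -0.0527, 0.2926]
tool_rot: [-179.9, -0.1, 17.5]
force: [-0.6, 0.5, 0.2]
grip_width: 0.087
grasp_force: 0.0
```

```bash
cat >> h.py <<'E'
JT,JO=0.2944,np.array([.5382,.0575])
def jig(w,t=None,th=None):
    t=JO if t is None else t;th=JT if th is None else th
    M=np.array([[np.cos(th),-np.sin(th)],[np.sin(th),np.cos(th)]]);return (np.atleast_2d(w)[:,:2]-t)@M
def state():
    o=telemetry.get_obs();print("t",o["time_s"],"tcp",o["tool_pos"].round(4),"rot",o["tool_rot"].round(2),"jig mm",(jig(o["tool_pos"])*1000).round(1),"F",o["force"].round(1),"q",o["qpos"].round(0),o["grip_width"]);return o
E
python3 - <<'E'
from h import *
o=state();cv2.imwrite("pics/w1.png",cams.read_camera("wrist"))
E
```

```text
t 1.7667 tcp [ 0.4374 -0.0527  0.2926] rot [-1.799e+02 -9.000e-02  1.749e+01] jig mm [[-128.5  -76.2]] F [-0.6  0.5  0.2] q [ 40.  -9. -32. 103.  -5.  84. -64.] 0.08704262511982427
```

View pics/w1.png

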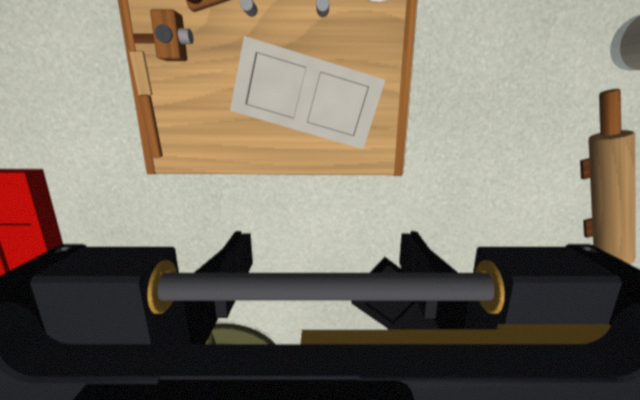

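The wrist view shows the board's near corners at (149,174) and (403,174), level in the picture. The mould's top corners are at (246,38), (384,80), (364,148), (231,110), and the nose tip is at (192,36). Checking these against the top-camera fit.

Run:
```python
from h import *
C=cam("wrist",telemetry.get_obs())
print(jig(ray(C,[(149,174),(403,174)],.018)))
m=jig(ray(C,[(246,38),(384,80),(364,148),(231,110)],.048))
print(m);print(fit([(.045,.09),(.045,-.09),(-.045,-.09),(-.045,.09)],m)[:2])
print("nose",jig(ray(C,[(192,36)],.032)))
```

```text
[[-0.14904576  0.17938883]
 [-0.14690193 -0.1930965 ]]
[[ 0.02588769  0.01753124]
 [-0.02046974 -0.15185814]
 [-0.10532271 -0.13043261]
 [-0.0576959   0.04265015]]
(np.float64(-0.2681844999294089), array([-0.03940017, -0.05552734]))
nose [[0.03078853 0.08870952]]
```

Emit:
arm_command(series="3 -13 -0 0.01 0;2 -13 0 0 0;0 0 35 0 0;0 0 35 0 0;0 0 35 0 0;0 0 35 0 0;0 0 35 0 0;0 0 35 0 0;0 0 30 0 0;0 0 15 0 0;0 0 7 0 0;0 0 0 0 0;0 0 0 0 0")

```text
time_s: 2.9
tool_pos: [0.434, -0.0339, 0.0311]
tool_rot: [180.0, -0.0, 16.3]
force: [-0.0, 0.1, 0.4]
grip_width: 0.0874
grasp_force: 0.0
```

```bash
python3 -c "
from h import *
state()"
```

```text
t 2.9 tcp [ 0.434  -0.0339  0.0311] rot [ 1.7999e+02 -3.0000e-02  1.6300e+01] jig mm [[-126.3  -57.2]] F [-0.   0.1  0.4] q [ 37.   6. -37. 123.   4.  52. -76.] 0.08744570931077247
```

Emit:
arm_command(series="4 0 0 -0.01 0;4 0 0 0 0;4 0 0 0 0;4 0 0 0 0;4 0 0 0 0;4 0 0 0 0;4 0 0 0 0;4 0 0 0 0;4 0 0 0 0;4 0 0 0 0;4 0 0 0 0;4 0 0 0 0;4 0 0 0 0;4 0 0 0 0;4 0 0 0 0;4 0 0 0 0;4 0 0 0 0;4 0 0 0 0;0 0 0 0 0")

```text
time_s: 4.48
tool_pos: [0.5036, -0.0121, 0.0306]
tool_rot: [-180.0, -0.1, 16.9]
force: [-0.3, -0.9, -1.3]
grip_width: 0.087
grasp_force: 0.4
```

```bash
python3 -c "
from h import *
state()
cv2.imwrite('pics/w2.png',cams.read_camera('wrist'))"
```

```text
t 4.4833 tcp [ 0.5036 -0.0121  0.0306] rot [-1.7999e+02 -1.0000e-01  1.6930e+01] jig mm [[-53.3 -56.6]] F [-0.3 -0.9 -1.3] q [ 32.  15. -37. 114.  11.  54. -83.] 0.08696243590201092
```

View pics/w2.png

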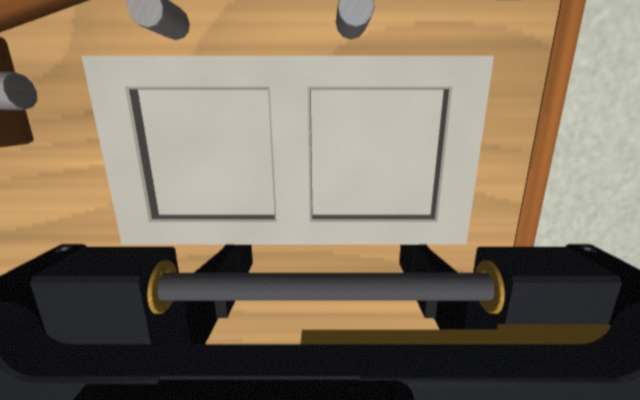

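The mould is now square in the view, with its far edge level at row 57 between columns 82 and 494. It still stands short of the dowels at (170,20) and (353,18). I'll carry on slowly.

Emit:
arm_command(series="2 0 0 0 0;2 0 0 0 0;2 0 0 0 0;2 0 0 0 0;1 0 0 0 0;1 0 0 0 0;0 0 0 0 0")

```text
time_s: 5.12
tool_pos: [0.5122, -0.0099, 0.0305]
tool_rot: [180.0, -0.0, 16.9]
force: [-2.5, -1.3, 0.9]
grip_width: 0.087
grasp_force: 1.5
```

Run:
```python
from h import *
C=cam("wrist",telemetry.get_obs());o=state()
```

```text
t 5.1167 tcp [ 0.5122 -0.0099  0.0305] rot [ 1.800e+02 -1.000e-02  1.689e+01] jig mm [[-44.4 -57. ]] F [-2.5 -1.3  0.9] q [ 31.  16. -37. 113.  12.  54. -84.] 0.08695383300231818
```

Emit:
arm_command(series="1 0 0 0 0;1 0 0 0 0;1 0 0 0 0;1 0 0 0 0;0 0 0 0 0")

```text
time_s: 5.53
tool_pos: [0.5147, -0.0092, 0.0304]
tool_rot: [180.0, 0.2, 16.9]
force: [-6.7, -2.2, 3.7]
grip_width: 0.0869
grasp_force: 3.5
```

Run:
```python
from h import *
o=state()
```

```text
t 5.5333 tcp [ 0.5147 -0.0092  0.0304] rot [1.80e+02 1.70e-01 1.69e+01] jig mm [[-41.8 -57. ]] F [-6.7 -2.2  3.7] q [ 31.  16. -36. 113.  12.  55. -85.] 0.08691326207183876
```

Emit:
arm_command(series="1 0 0 0 0;1 0 0 0 0;0 0 0 0 0;0 0 0 0 0")

```text
time_s: 5.87
tool_pos: [0.5148, -0.0092, 0.0301]
tool_rot: [180.0, 0.4, 16.9]
force: [-10.1, -2.9, 6.7]
grip_width: 0.087
grasp_force: 5.6
```

Run:
```python
from h import *
o=state()
cv2.imwrite('pics/w3.png',cams.read_camera('wrist'))
```

```text
t 5.8667 tcp [ 0.5148 -0.0092  0.0301] rot [180.     0.39  16.9 ] jig mm [[-41.7 -57.1]] F [-10.1  -2.9   6.7] q [ 31.  17. -36. 113.  12.  55. -85.] 0.08695780275826778
```

View pics/w3.png

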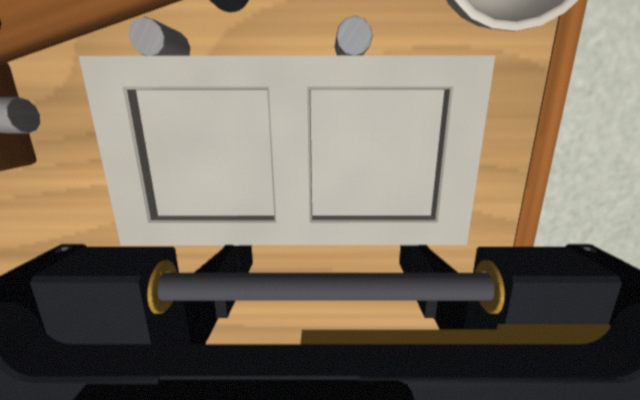

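The far edge now lies against both dowels at (170,40) and (353,40), and the push stalled with force rising. The nose tip is at (40,115), about 40 mm from the mould's end. Next I back off, turn a quarter and go to the right end.

Emit:
arm_command(series="-10 0 0 0 0;-15 0 0 0 0;0 0 -40 0 138;0 0 -40 0 138;0 0 -20 0 138;0 0 0 -0.121 138;0 0 0 -0.121 138;0 0 0 -0.121 138;0 0 0 -0.121 138;0 0 0 -0.121 138;0 0 0 -0.121 138;0 0 0 -0.121 138;0 0 0 -0.121 138;0 0 0 -0.121 138;0 0 0 -0.121 138;0 0 0 -0.121 138;0 0 0 -0.121 138;0 0 0 -0.119 138;0 0 0 0 138")

```text
time_s: 7.5
tool_pos: [0.4952, -0.0151, 0.1311]
tool_rot: [179.8, 0.1, 107.1]
force: [-0.4, 0.7, 1.1]
grip_width: 0.0402
grasp_force: 0.0
```

Run:
```python
from h import *
o=state()
C=cam("top");print("dish jig",jig(ray(C,[(473/4+225,103/4+95)],.053)))
```

```text
t 7.5 tcp [ 0.4952 -0.0151  0.1311] rot [1.7979e+02 5.0000e-02 1.0709e+02] jig mm [[-62.2 -57. ]] F [-0.4  0.7  1.1] q [ 41.   6. -44. 110.   5.  65.  12.] 0.04021621228530068
dish jig [[ 0.10138368 -0.13307614]]
```

Emit:
arm_command(series="-25 20 0 0 138;-25 20 0 0 138;-25 20 0 0 138;-26 20 0 0 138;0 0 30 0 138;0 0 30 0 138;0 0 25 0 138;0 0 13 0 138;0 0 2 0 138;0 0 0 0 138;0 0 0 0 138")

```text
time_s: 8.42
tool_pos: [0.6012, -0.0887, 0.0322]
tool_rot: [179.8, 0.1, 106.9]
force: [0.4, 0.8, 0.5]
grip_width: 0.0399
grasp_force: 0.0
```

Run:
```python
from h import *
o=state()
```

```text
t 8.4167 tcp [ 0.6012 -0.0887  0.0322] rot [1.7984e+02 7.0000e-02 1.0686e+02] jig mm [[  17.9 -158.2]] F [0.4 0.8 0.5] q [ 36.  27. -38. 100.  19.  59.   9.] 0.039854116806715134
```

Emit:
arm_command(series="4 0 0 0 138;4 0 0 0 138;4 0 0 0 138;3 0 0 0 138;3 0 0 0 138;3 0 0 0 138;3 0 0 0 138;3 0 0 0 138;3 0 0 0 138;3 0 0 0 138;3 0 0 0 138;3 0 0 0 138;3 0 0 0 138;2 0 0 0 138;2 0 0 0 138;1 0 0 0 138;0 0 0 0 138")

```text
time_s: 9.83
tool_pos: [0.5865, -0.0444, 0.0309]
tool_rot: [180.0, 0.1, 106.9]
force: [0.9, -4.2, 2.3]
grip_width: 0.0401
grasp_force: 2.3
```

Run:
```python
from h import *
o=state()
cv2.imwrite('pics/w4.png',cams.read_camera('wrist'))
```

```text
t 9.8333 tcp [ 0.5865 -0.0444  0.0309] rot [1.7997e+02 6.0000e-02 1.0688e+02] jig mm [[  16.6 -111.5]] F [ 0.9 -4.2  2.3] q [ 34.  26. -39. 103.  19.  58.   5.] 0.04007719627457107
```

View pics/w4.png

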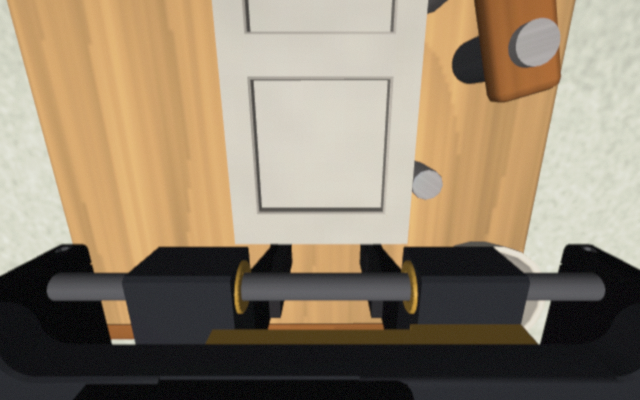

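The mould slides with its near end at row 243, square to the gripper, its right side against the dowel at (415,180). I'll go on until it stalls.

Emit:
arm_command(series="2 0 0 0 138;2 0 0 0 138;1 0 0 0 138;1 0 0 0 138;1 0 0 0 138;1 0 0 0 138;0 0 0 0 138")

```text
time_s: 10.47
tool_pos: [0.5838, -0.0359, 0.0306]
tool_rot: [180.0, -0.0, 106.9]
force: [2.1, -4.3, 3.9]
grip_width: 0.0399
grasp_force: 2.2
```

Emit:
arm_command(series="1 0 0 0 138;1 0 0 0 138;1 0 0 0 138;0 0 0 0 138")

```text
time_s: 10.8
tool_pos: [0.5828, -0.033, 0.0305]
tool_rot: [180.0, -0.0, 106.9]
force: [1.3, -3.6, 2.7]
grip_width: 0.0398
grasp_force: 2.1
```

Emit:
arm_command(series="1 0 0 0 138;1 0 0 0 138;1 0 0 0 138;0 0 0 0 138")

```text
time_s: 11.13
tool_pos: [0.5818, -0.0301, 0.0305]
tool_rot: [-180.0, -0.0, 106.9]
force: [2.1, -4.5, 3.8]
grip_width: 0.0399
grasp_force: 2.1
```

Emit:
arm_command(series="1 0 0 0 138;1 0 0 0 138;1 0 0 0 138;0 0 0 0 138")

```text
time_s: 11.47
tool_pos: [0.5815, -0.029, 0.0305]
tool_rot: [180.0, 0.1, 106.9]
force: [2.8, -7.2, 2.9]
grip_width: 0.0398
grasp_force: 3.6
```

Emit:
arm_command(series="1 0 0 0 138;1 0 0 0 138;0 0 0 0 138;0 0 0 0 138")

```text
time_s: 11.8
tool_pos: [0.5814, -0.029, 0.0306]
tool_rot: [180.0, 0.2, 106.8]
force: [4.1, -9.5, 0.8]
grip_width: 0.0398
grasp_force: 5.2
```

Run:
```python
from h import *
o=state()
```

```text
t 11.8 tcp [ 0.5814 -0.029   0.0306] rot [179.98   0.24 106.81] jig mm [[ 16.2 -95.3]] F [ 4.1 -9.5  0.8] q [ 33.  25. -39. 104.  19.  58.   3.] 0.03980138102025618
```

It stalled at jig y −95, which matches a nose at about y 95. Now I back off and re-seat it lightly against the dowels.

Emit:
arm_command(series="-10 0 0 0 138;-15 0 0 0 138;0 0 -40 0 0;0 0 -40 0 0;0 0 -20 0 0;0 0 0 0.121 0;0 0 0 0.121 0;0 0 0 0.121 0;0 0 0 0.121 0;0 0 0 0.121 0;0 0 0 0.121 0;0 0 0 0.121 0;0 0 0 0.121 0;0 0 0 0.121 0;0 0 0 0.121 0;0 0 0 0.121 0;0 0 0 0.121 0;0 0 0 0.119 0;0 0 0 0 0")

```text
time_s: 13.38
tool_pos: [0.5871, -0.0487, 0.1296]
tool_rot: [-179.9, 0.1, 16.8]
force: [0.1, 0.7, 0.7]
grip_width: 0.0867
grasp_force: 0.0
```

Run:
```python
from h import *
o=state()
```

```text
t 13.3833 tcp [ 0.5871 -0.0487  0.1296] rot [-1.7986e+02  9.0000e-02  1.6760e+01] jig mm [[  16.  -115.9]] F [0.1 0.7 0.7] q [ 26.  17. -28.  98.   8.  67. -77.] 0.08665940730111929
```

Go to jig (-60, -15) and down.

Emit:
arm_command(series="-19 -25 0 0 0;-19 -25 0 0 0;-19 -25 0 0 0;-19 -25 0 0 0;0 0 30 0 0;0 0 30 0 0;0 0 25 0 0;0 0 12 0 0;0 0 2 0 0;0 0 0 0 0;4 0 0 0 0;4 0 0 0 0;3 0 0 0 0;1 0 0 0 0;0 0 0 0 0")

```text
time_s: 14.63
tool_pos: [0.4984, 0.0277, 0.0322]
tool_rot: [180.0, -0.1, 16.9]
force: [-0.0, 0.5, 0.0]
grip_width: 0.0868
grasp_force: 0.0
```

Run:
```python
from h import *
o=state()
```

```text
t 14.6333 tcp [0.4984 0.0277 0.0322] rot [ 1.7998e+02 -7.0000e-02  1.6910e+01] jig mm [[-46.7 -17. ]] F [-0.   0.5  0. ] q [ 22.  13. -31. 115.   8.  54. -86.] 0.08684556566935378
```

Emit:
arm_command(series="2 0 0 0 0;1 0 0 0 0;1 0 0 0 0;1 0 0 0 0;1 0 0 0 0;1 0 0 0 0;1 0 0 0 0;0 0 0 0 0;0 0 0 0 0")

```text
time_s: 15.38
tool_pos: [0.503, 0.0291, 0.031]
tool_rot: [180.0, 0.3, 16.9]
force: [-5.9, -1.8, 3.2]
grip_width: 0.0871
grasp_force: 3.1
```

Run:
```python
from h import *
o=state()
cv2.imwrite('pics/w5.png',cams.read_camera('wrist'))
```

```text
t 15.3833 tcp [0.503  0.0291 0.031 ] rot [180.     0.28  16.89] jig mm [[-41.9 -17. ]] F [-5.9 -1.8  3.2] q [ 22.  14. -31. 114.   9.  54. -87.] 0.08707432296062122
```

View pics/w5.png

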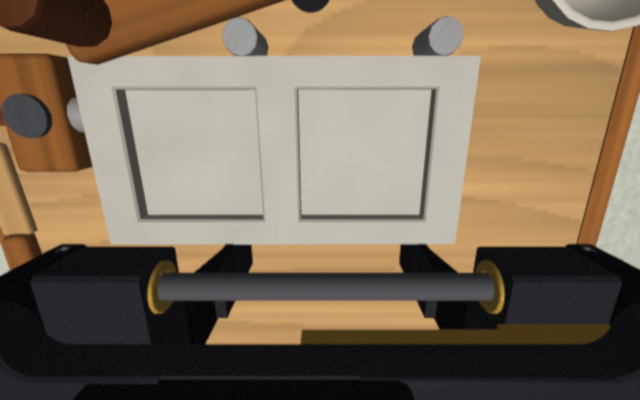

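Both dowels, at (245,45) and (440,45), touch the far edge, and the nose at (78,115) touches the left end. The press stalled at the same x as before, so the mould is home. Next is the keeper: I retreat, lift and turn until the fingers close along the knob's path.

Emit:
arm_command(series="-10 0 0 0 0;-15 0 0 0 0;0 0 -40 0 0;0 0 -40 0 0;0 0 -40 0 0;0 0 0 -0.125 0;0 0 0 -0.125 0;0 0 0 -0.125 0;0 0 0 -0.125 0;0 0 0 -0.125 0;0 0 0 -0.125 0;0 0 0 -0.125 0;0 0 0 -0.125 0;0 0 0 -0.125 0;0 0 0 -0.125 0;0 0 0 -0.125 0;0 0 0 -0.125 0;0 0 0 -0.125 0;0 0 0 -0.125 0;0 0 0 -0.125 0")

```text
time_s: 17.1
tool_pos: [0.4814, 0.0227, 0.1516]
tool_rot: [179.9, 0.0, 124.7]
force: [0.6, 0.1, -0.4]
grip_width: 0.0871
grasp_force: 0.0
```

Run:
```python
from h import *
o=state();im=cams.read_camera("top")
cv2.imwrite("pics/t6.png",im)
T=rot(o["tool_rot"]).T
def go(jx,jy,z):
    c,s=np.cos(JT),np.sin(JT);w=np.array([JO[0]+c*jx-s*jy,JO[1]+s*jx+c*jy,z]);print("tool mm",(T@(w-o["tool_pos"])*1000).round(1))
go(.0688,.0709,o["tool_pos"][2]);go(.0688,.0709,.072)
```

```text
t 17.1 tcp [0.4814 0.0227 0.1516] rot [1.7993e+02 5.0000e-02 1.2469e+02] jig mm [[-64.4 -16.8]] F [ 0.6  0.1 -0.4] q [ 28.   2. -34. 111.   1.  67.  28.] 0.08713475611707559
tool mm [ 42.7 153.7   0.2]
tool mm [ 42.8 153.6  79.8]
```

Emit:
arm_command(series="8.5 30.5 0 0 0;8.5 30.5 0 0 0;8.5 30.5 0 0 0;8.5 31 0 0 0;8.5 31 0 0 0;0 0 0 0 0;0 0 0 0 0")

```text
time_s: 17.73
tool_pos: [0.5841, 0.1464, 0.151]
tool_rot: [180.0, -0.1, 124.4]
force: [-0.7, -0.2, 0.2]
grip_width: 0.0871
grasp_force: 0.0
```

Run:
```python
from h import *
o=state();cv2.imwrite("pics/w7.png",cams.read_camera("wrist"))
print(proj(cam("wrist",o),np.array([[.5833,.1455,.097]])))
```

```text
t 17.7333 tcp [0.5841 0.1464 0.151 ] rot [ 1.7997e+02 -1.1000e-01  1.2438e+02] jig mm [[69.7 71.7]] F [-0.7 -0.2  0.2] q [ 15.  19. -38.  94.  12.  71.   9.] 0.08710019461364152
[[325.90928772 217.09428361]]
```

View pics/w7.png

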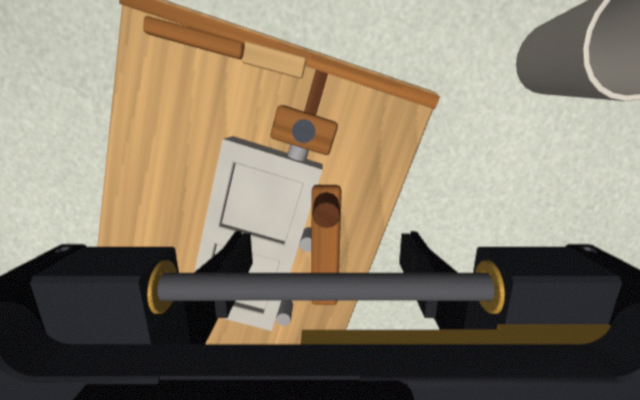

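The knob is centred at about (327,210), midway between the fingers, with the keeper arm upright in the picture, so the grasp line is right. The mould still touches the nose at (298,152). I descend and cage the knob.

Emit:
arm_command(series="2 0 25 0 0;0 0 25 0 0;0 0 18 0 0;0 0 9 0 0;0 0 1 0 0;0 0 0 0 178;0 0 0 0 178;0 0 0 0 178;0 0 0 0 178;0 0 0 0 178;0 0 0 0 178;0 0 0 0 178")

```text
time_s: 18.78
tool_pos: [0.583, 0.1459, 0.0738]
tool_rot: [180.0, 0.0, 124.3]
force: [0.7, 0.0, 0.0]
grip_width: 0.0482
grasp_force: 0.0
```

Run:
```python
from h import *
o=state();d=jig(o["tool_pos"])[0]-[.095,-.010];print(np.hypot(*d),np.arctan2(-d[0],d[1]))
```

```text
t 18.7833 tcp [0.583  0.1459 0.0738] rot [1.7998e+02 2.0000e-02 1.2432e+02] jig mm [[68.6 71.6]] F [0.7 0.  0. ] q [ 14.  23. -37.  99.  16.  63.   6.] 0.04823046230232067
0.08575491895465015 0.3133112918613502
```

Emit:
arm_command(series="0 0 0 0 178;0 0 0 0 178;0 0 0 0 178;0 0 0 0 178;-0.15 -5.1 0 -0.06 178;-0.15 -5.1 0 -0.06 178;-0.15 -5.1 0 -0.06 178;-0.15 -5.1 0 -0.06 178;-0.15 -5.1 0 -0.06 178;-0.15 -5.1 0 -0.06 178;-0.15 -5.1 0 -0.06 178;-0.15 -5.1 0 -0.06 178;-0.15 -5.1 0 -0.06 178;-0.15 -5.1 0 -0.06 178;0 0 0 0 178")

```text
time_s: 20.03
tool_pos: [0.5514, 0.1056, 0.0734]
tool_rot: [-180.0, -0.0, 158.7]
force: [0.1, -0.6, -0.2]
grip_width: 0.0262
grasp_force: 0.0
```

Run:
```python
from h import *
o=state();d=jig(o["tool_pos"])[0]-[.095,-.010];print(np.hypot(*d),np.arctan2(-d[0],d[1]))
```

```text
t 20.0333 tcp [0.5514 0.1056 0.0734] rot [-1.7996e+02 -1.0000e-02  1.5872e+02] jig mm [[26.6 42.2]] F [ 0.1 -0.6 -0.2] q [ 24.  20. -44. 104.  16.  62.  43.] 0.026239431376816294
0.08605209978445069 0.9187945795189176
```

Emit:
arm_command(series="-0.15 -5.1 0 -0.06 178;-0.15 -5.1 0 -0.06 178;-0.15 -5.1 0 -0.06 178;-0.15 -5.1 0 -0.06 178;-0.15 -5.1 0 -0.06 178;-0.15 -5.1 0 -0.06 178;-0.15 -5.1 0 -0.06 178;-0.15 -5.1 0 -0.06 178;-0.15 -5.1 0 -0.06 178;-0.15 -5.1 0 -0.06 178;0 -2 0 -0.03 178;0 -1 0 0 178;0 0 0 0 178;0 0 0 0 178")

```text
time_s: 21.2
tool_pos: [0.5487, 0.0536, 0.0735]
tool_rot: [-180.0, -0.0, -165.3]
force: [-0.2, -0.7, -0.6]
grip_width: 0.0265
grasp_force: 0.0
```

Run:
```python
from h import *
o=state();d=jig(o["tool_pos"])[0]-[.095,-.010];print(np.hypot(*d),np.arctan2(-d[0],d[1]))
```

```text
t 21.2 tcp [0.5487 0.0536 0.0735] rot [-179.99   -0.   -165.29] jig mm [[ 8.9 -6.8]] F [-0.2 -0.7 -0.6] q [ 34.  20. -49. 106.  17.  62.  83.] 0.026477079727578536
0.0861345293730755 1.533225582937737
```

Push on gently to the keeper's stop.

Emit:
arm_command(series="0 -1 0 0 178;0 -1 0 0 178;0 -1 0 0 178;0 -1 0 0 178;0 -1 0 0 178;0 0 0 0 178")

```text
time_s: 21.7
tool_pos: [0.5498, 0.0487, 0.0735]
tool_rot: [180.0, -0.0, -165.2]
force: [-0.7, 1.2, -1.0]
grip_width: 0.0264
grasp_force: 0.6
```

Emit:
arm_command(series="0 -1 0 0 178;0 -1 0 0 178;0 0 0 0 178")

```text
time_s: 21.95
tool_pos: [0.5498, 0.0485, 0.0734]
tool_rot: [179.9, -0.0, -165.1]
force: [-2.0, 5.6, 0.1]
grip_width: 0.0263
grasp_force: 2.5
```

Run:
```python
from h import *
o=state()
```

```text
t 21.95 tcp [0.5498 0.0485 0.0734] rot [ 1.7986e+02 -3.0000e-02 -1.6515e+02] jig mm [[  8.5 -12. ]] F [-2.   5.6  0.1] q [ 34.  21. -49. 106.  17.  62.  84.] 0.026316111285581614
```

Keeper is at its stop (stalled, 6 N). I relax, open, lift straight up and look.

Emit:
arm_command(series="0 2 0 0 178;0 0 0 0 120;0 0 0 0 120;0 0 0 0 120;0 0 0 0 120;0 0 -10 0 120;0 0 -25 0 120;0 0 -30 0 120;0 0 -30 0 120;-40 0 -20 0 120;-40 0 0 0 120;-40 0 0 0 120;-40 0 0 0 120;0 0 0 0 120;0 0 0 0 120")

```text
time_s: 23.2
tool_pos: [0.7027, 0.0898, 0.1852]
tool_rot: [179.8, -0.1, -165.2]
force: [-0.3, 1.0, 0.1]
grip_width: 0.0462
grasp_force: 0.0
```

Run:
```python
from h import *
state()
im=cams.read_camera("top")[95:240,225:400]
cv2.imwrite("pics/t8.png",cv2.convertScaleAbs(cv2.resize(im,None,fx=4,fy=4,interpolation=cv2.INTER_CUBIC),alpha=1.5))
```

```text
t 23.2 tcp [0.7027 0.0898 0.1852] rot [ 1.7981e+02 -1.4000e-01 -1.6517e+02] jig mm [[166.8 -16.8]] F [-0.3  1.   0.1] q [ 21.  34. -47.  75.  24.  81.  81.] 0.04617962729209484
```

View pics/t8.png

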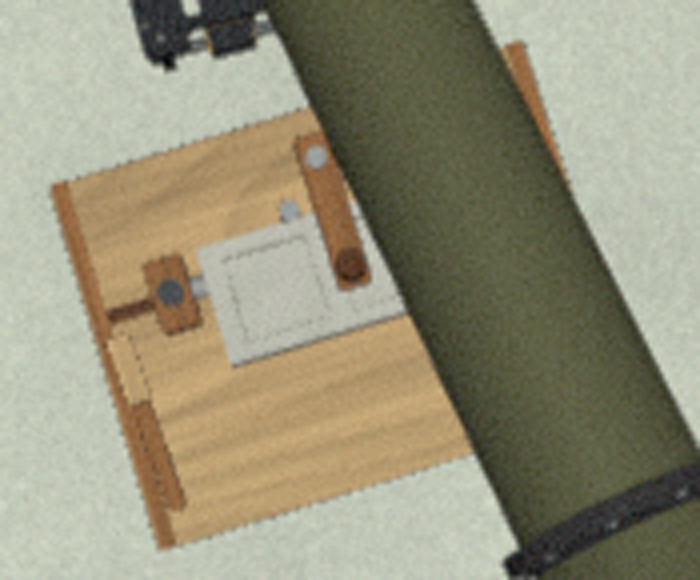

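The keeper runs from the post at (316,156) to the knob at (351,264), parallel to the board's ends. The mould touches the nose at (205,285) and the dowel at (290,212), and the knife and stop have not moved. Handing in.

```bash
python3 -c "
from cell import env
print(env.sign_off())"
```

```text
the job is handed in; nothing more can be done
None
```

I slid the mould home against both dowels and the end stop, swung the keeper over it to its stop and let go, then handed the job in at about 23 s; no verdict came back. The arm hid the right end of the board and the dish in the last picture, so I did not recheck those.

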